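# Lock the cable hatch with its quarter-turn fastener

## Task

Take the steel wing fastener out of its square holder, pass its cross-bar through the slot in the charging dock's hatch, then press it in and turn it until it drops into its locked detent and its flange sits flush on the hatch, and let go of it. Do not force it: press lightly, and stop turning as soon as it drops. Leave the other things where they are.

Things in the scene. Friction and masses are not known exactly. Their poses are not given: they have to be found in the camera images.
- fastener: Loose steel quarter-turn fastener, 70 g, upright in the holder. Origin: centre of the underside of its round flange (diameter 40, 4 thick); z up. Above stands a flat wing to grip: 34 long (its x), 10 thick (its y), from 4 to 36 above the origin. Below hangs a round shank, diameter 11, 12 long, with a cross-bar under it (see foot). A half turn about z leaves it the same.
- foot (a point): Centre of the underside of the fastener's cross-bar, 18 mm below the fastener's origin; axes as the fastener's. The bar is 30 long (along x, parallel to the wing), 6 wide (y) and 6 high.
- holder: Grey square upright tube fixed to the table, 46 by 46 outside, 34 by 34 inside, 30 mm high; origin at the centre of its underside. The fastener's flange rests on its rim, turned up to 45 degrees from it.
- dock: White charging dock fixed to the table, 240 (x) by 280 (y), deck 60 mm high; origin: centre of its underside. Drawer front at its -x side. A grey hatch plate 110 by 90, 5 thick, is set in the deck, its top 62 mm above the table. Power bank and compact mirror lie on the deck.
- slot (a point): Centre of the slot in the hatch, in the plane of the hatch's top; axes as the dock's. The slot runs along x: 34 long, 8.5 wide, and widens to a 13 square at its centre for the shank. The hatch is 5 thick; once turned below it, the cross-bar cannot be lifted out.
- face (a point): Centre of the unseen receptacle's flat face, 13 mm below slot; axes as the dock's. The bar first lands here (flange 5 mm above the hatch). The face yields downward on a spring: 3 N to start, plus 2.5 N per mm, hard stop after 3.5 mm. Let go here, the fastener stays on the face, flange about 5 mm up, perhaps leaning up to 14 degrees, and can be gripped again.
- home (a point): Where foot ends, 18 mm below slot, the bar dropped into the groove across the face (9.5 wide, 6 deep) and the flange on the hatch. The groove's direction is unseen and differs each time: clockwise from above it is met 40 to 110 degrees after the slot's direction. Over it the press force falls away: push down there. Turning on twists the receptacle.
- swivel (a joint): Twist (rad) of the unseen receptacle about the vertical away from its rest, 0 when unloaded, negative clockwise from above. It yields elastically, 2.5 N m per rad; up to 0.035 from friction while the bar slides on the face at 7 N, more when the dropped bar is turned against the groove's walls. Over 0.08 either way it is overstrained.
- power_bank: Navy power bank 130 x 66 x 16 lying on the dock's deck; origin: centre of underside. Bystander.
- compact: Pale pink round compact mirror, diameter 64, 13 high, on the dock's deck; origin: centre of underside. Bystander.
- mouse: Glossy black mouse 104 x 58 x 32, on the table; origin: centre of underside. Bystander.
- coaster: Round cork coaster, diameter 90, 8 thick, on the table; origin: centre of underside. Bystander.
- keyring: Steel keyring, diameter 33, with two keys, 3 thick and 65 over all, on the table; origin: centre of the ring. Bystander.
- earbud_case: White earbud case 48 x 60 x 22 on the table; origin: centre of underside. Bystander.
Not all that is in view belongs to the job. Leave any blue, orange or red look-alike of the fastener alone.

How it is judged:
On the way:
1. the cross-bar is through the slot, below the hatch plate, and still along the slot (z of foot in the frame of slot below -0.0115 m and horizontal distance between foot and slot below 0.004 m and angle between the x axis of foot and the x axis of slot, either way round below 0.3 rad), for 0.1 s.
At the end, for the whole second after the job is handed in: The fastener stands in the hatch, upright within 4 degrees and at rest, its cross-bar turned more than 29 degrees from the slot and dropped in the groove: flange within 1.8 mm of the hatch, axis within 4 mm of the slot's centre (z of foot in the frame of slot between -0.0195 and -0.0162 m and horizontal distance between foot and slot below 0.004 m and angle between the x axis of foot and the x axis of slot, either way round above 0.5 rad and angle between fastener's own z axis and vertical below 0.07 rad and linear speed of fastener below 0.01 m/s); the robot touches nothing.
It fails at once if the fastener was forced: more than 40 N between it and the dock (hatch or receptacle) (contact force between fastener and dock above 40 N).
It fails at once if the receptacle was wrenched: twisted more than 0.08 rad by turning on in the groove (value of joint swivel above 0.08 rad or value of joint swivel below -0.08 rad).
It fails at once if a bystander was moved more than 30 mm (distance of any of power_bank, compact, mouse, coaster, keyring, earbud_case from where it was at the start of the episode above 0.03 m).
It also fails if it takes over 72 s, if anything falls off the work surface, if the arm or the gripper's body presses on something with over 40 N, if the wrist force passes 120 N, or if a joint passes its speed limit or range.

## Robot

A 6-joint arm with a two-finger parallel gripper is mounted at the origin on the work surface. World frame = base frame: x ahead of the robot, y to its left, z up, the work surface at z = 0. Lengths are in m, angles in rad, forces in N, time in s.
With the tool pointing down it reaches from about 0.25 to 0.775 m from the base axis. Payload 4 kg.
Tool frame: the origin (TCP) lies between the finger pads; the fingertips stand 11 mm ahead of it and the grasp point (between the pads) lies 8 mm behind it; z points along the fingers, y is the direction in which the jaws open and shut (so a half turn about z gives the same grasp; the last joint's range is limited). The gripper opens to 94 mm and grips with 3 to 60 N. Pads are 16 mm wide; open, the fingers measure 119 mm over their backs; the gripper's body (75 mm by 177 mm) begins 78 mm behind the grasp point.
Start: joints at [-1.211, 0.087, 1.371, -0, 1.684, -0.103], TCP at [0.246, -0.492, 0.217] pointing down, gripper open.
Joint ranges: [-3.1, 3.1], [-0.76, 2.03], [0.27, 2.55], [-1.08, 4.22], [0.17, 2.65], [-2.57, 2.57]. Speed limits (rad/s): [2.79, 2.79, 3.14, 3.14, 3.14, 3.14].

## Interface

Orientations are given as [roll, pitch, yaw] about the fixed x, y, z axes, in that order (R = Rz(yaw) Ry(pitch) Rx(roll)).
In Python, from bench import get_obs, cams, ticket gives the robot as it stands. The module is installed in compiled form; this text tells all that it offers.
- The arm moves only by the shell command python3 -m crank 'ROWS'. ROWS is JSON, a list of rows, each an object of numbers: "tx", "ty", "tz": the shift along the tool's x, y, z in cm; "twist": the turn about the tool's z in degrees; "grip": the opening, from 0 (shut) to 1 (fully open). In form: [{"tx": .., "ty": .., "tz": .., "twist": .., "grip": ..}, ...]. A call has 1 to 12 rows; each row shifts and turns the commanded pose from where the row before left it, along the tool's axes as they then stand; what a row does not reach is not made up. A row lasts 1/8 s, in which the tool goes at most 62.5 mm and 10.7 degrees, less where a joint would pass 70% of its speed; a pose out of reach is approached as far as the arm can. A call is refused whole if a number of a shift passes 6.25 or a number of a turn 10.7, either way. A call with a gripper value outside its range is refused whole. The fingers move at their own pace and stop on an object; the grip force is fixed at half the most. Time passes only in rows, so rows that do not move let the fingers close. It gives the time, the measured TCP pose, the force and the opening at its end, in the units of the state.
- get_obs(): the state, without advancing time (a new reading comes with each control period).
- cams.snapshot(name): name is "scene" or "side" or "wrist"; returns a dict with "frame" (400x640x3 uint8, red, green, blue), "intrinsics" (3x3 intrinsics, pixels), "R" (3x3) and "t" (3): a world point X has camera coordinates R X + t; the wrist camera has in their place "hand_eye" (4x4, takes a point from camera to tool coordinates, whose origin is the TCP and whose axes are the flange's). Camera axes: x right, y down, z forward; pixel columns grow to the right and rows downward; lengths in m; the calibration is good to about 2 mm. A picture is of the moment at which its call begins: read the wrist's pose just before it. There is no depth.
- ticket.close_job(): hands the job in, once; it reports no verdict.
Trained networks look in a picture, given as the dict that the camera call returned (one of the last four; its "shot" number tells which), for a name from the list of things; names that differ only in an ending like _2 or _b are one class to them, and where a whole thing is asked for, a point or a joint stands for the part that bears it (a point fixed in the world has none). Each returns a list of dicts, best first, with "conf" (0 to 1); they miss things now and then, are a little off and sometimes report something else, mostly with a low value. They report only what shows in the picture. A call takes as long as a camera call. They do not tell look-alikes from the thing itself.
- cams.outline_of(picture, query): "region" (400x640 bool, what is visible of it) and "centre" ([column, row] in pixels, amid what is visible of it).
The state is a dict: "time": time; "joint_positions": joint angles; "qvel": joint speeds; "joint_torque": joint torques, N m; "tool_pos": TCP position; "ee_rot": TCP orientation; "wrist_force": force on the tool from outside, world axes, zero at the start; "wrist_torque": the same for the moment, N m; "width": finger opening in m.
Only numpy, scipy, OpenCV 4.12 (cv2) and the standard library are available. Lean on these libraries where they do the work, as an engineer would, in place of code of your own. Each camera call takes 0.05 s, during which the arm holds its last target.

## Working session

There is one attempt and no reset: what is moved stays moved. The work goes in short steps, Python scripts to look and compute and a shell command to move; the robot and the scene stay as the last step left them, time stands still between calls to the robot, and variables do not carry over. Pictures are saved under pics/ and viewed, and the job is handed in when it is done.

```bash
mkdir -p pics; python3 - <<'E'
from bench import get_obs,cams
import cv2,pickle
o=get_obs();print(o)
for n in ["scene","side","wrist"]:
    s=cams.snapshot(n);cv2.imwrite(f"pics/{n}0.png",s["frame"][:,:,::-1])
    print(n,[ (k,v) for k,v in s.items() if k!="frame"])
    pickle.dump(s,open(f"{n}0.pkl","wb"))
    for q in ["fastener","holder","dock","power_bank","compact"]:
        for d in cams.outline_of(s,q)[:4]: print(q,d["conf"],d["centre"],d["region"].sum())
E
```

```text
{'time': 0.0, 'joint_positions': array([-1.21112727e+00,  8.79424997e-02,  1.37227575e+00,  9.13763039e-06,
        1.68358262e+00, -1.03109607e-01]), 'qvel': array([-0.00150905, -0.00118797, -0.0005569 ,  0.00044   ,  0.00064712,
       -0.00113328]), 'joint_torque': array([-8.38698743e-04, -3.40187502e+01, -3.02429688e+01,  7.17230444e-02,
        3.28892225e-02, -1.60773566e-04]), 'tool_pos': array([ 0.24534578, -0.49165143,  0.21530008]), 'ee_rot': array([-3.13939710e+00, -2.36318850e-04,  4.62779423e-01]), 'wrist_force': array([ 0.34385447,  0.64006901, -0.55690094]), 'wrist_torque': array([ 0.02623706, -0.01334781,  0.06823724]), 'width': 0.0940626510621618}
scene [('intrinsics', array([[379.38760025,   0.        , 319.54166515],
       [  0.        , 379.38760025, 203.01593326],
       [  0.        ,   0.        ,   1.        ]])), ('R', array([[ 0.56452293,  0.82540421,  0.00466382],
       [ 0.62732485, -0.42536363, -0.65232608],
       [-0.53644888,  0.37117876, -0.75792409]])), ('t', array([-0.28035903, -0.33548522,  1.24052315])), ('shot', 1)]
fastener 0.75 [284.4, 201.2]
[... 933 characters left out ...]
17 [274.3, 174.7] 8026
dock 0.75 [276.7, 170.8] 7819
power_bank 0.85 [303.0, 176.8] 1191
compact 0.76 [289.2, 126.9] 333
compact 0.48 [276.8, 171.0] 7890
wrist [('intrinsics', array([[350.31271722,   0.        , 320.19855702],
       [  0.        , 350.31271722, 199.16078015],
       [  0.        ,   0.        ,   1.        ]])), ('hand_eye', array([[-1.01299097e-03, -9.65317998e-01, -2.61074965e-01,
         7.47839049e-02],
       [ 9.99999453e-01, -9.09653954e-04, -5.16652691e-04,
         3.66650122e-06],
       [ 2.61246267e-04, -2.61075345e-01,  9.65318391e-01,
        -1.68308188e-01],
       [ 0.00000000e+00,  0.00000000e+00,  0.00000000e+00,
         1.00000000e+00]])), ('shot', 3)]
```

View pics/scene0.png

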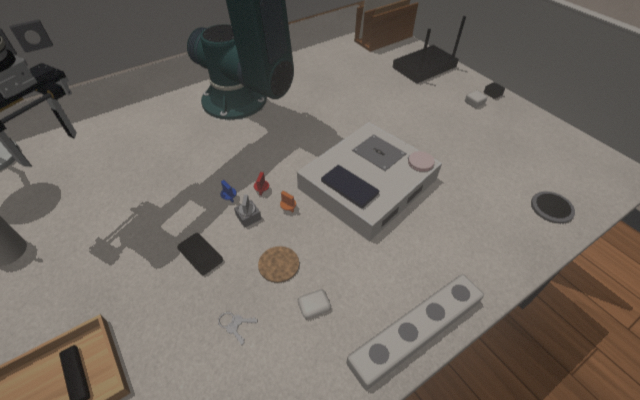

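View pics/side0.png

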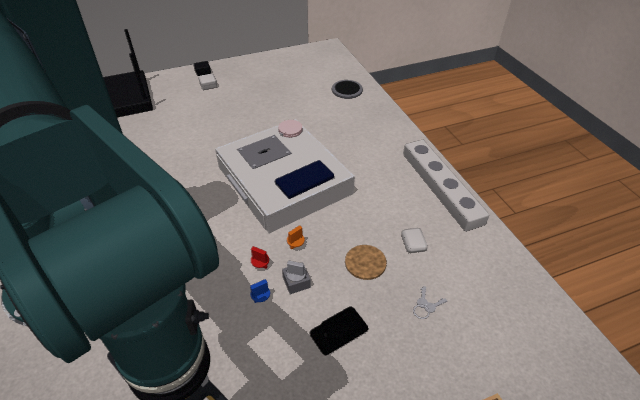

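```bash
python3 - <<'E'
import cv2
a=cv2.imread("pics/scene0.png")[150:250,200:320]; b=cv2.imread("pics/side0.png")[210:320,230:450]
cv2.imwrite("pics/c1.png",cv2.resize(a,None,fx=5,fy=5,interpolation=2)); cv2.imwrite("pics/c2.png",cv2.resize(b,None,fx=3.6,fy=3.6,interpolation=2))
E
```

```text
(no output)
```

View pics/c1.png

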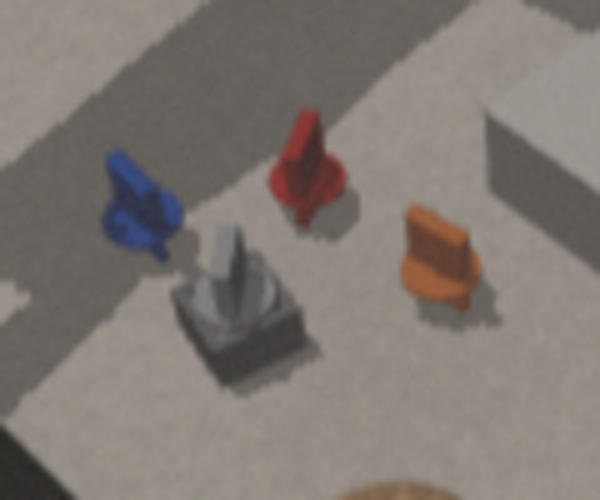

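View pics/c2.png

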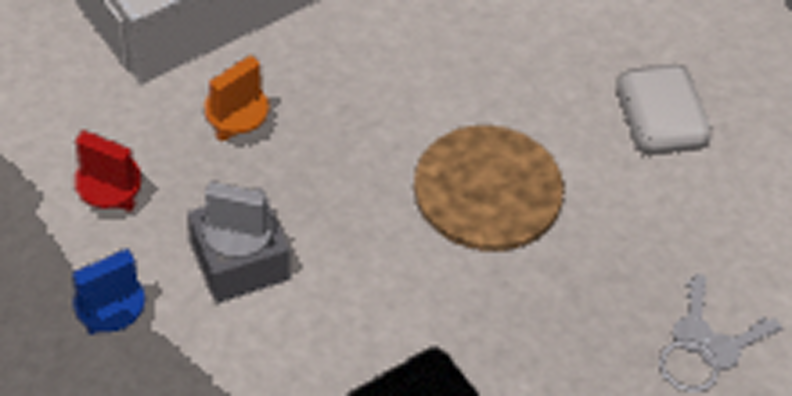

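Candidates in the scene picture are blue (228,193), red (261,184), orange (287,201) and grey steel in the grey square tube (247,210). By the description it is the grey one; the crop shows it standing on the square holder.

```bash
cat > h.py <<'E'
import numpy as np,pickle,cv2
from scipy.spatial.transform import Rotation as Ro
def cam(s,obs=None):
    if "R" in s: R=np.array(s["R"]);return R.T,-R.T@np.array(s["t"])
    T=np.eye(4);T[:3,:3]=Ro.from_euler("xyz",obs["ee_rot"]).as_matrix();T[:3,3]=obs["tool_pos"]
    T=T@s["hand_eye"];return T[:3,:3],T[:3,3]
def plane(s,px,z,obs=None):
    Rw,c=cam(s,obs);d=Rw@np.linalg.inv(s["intrinsics"])@np.array([px[0],px[1],1.])
    return c+d*(z-c[2])/d[2]
def proj(s,X,obs=None):
    Rw,c=cam(s,obs);p=s["intrinsics"]@(Rw.T@(np.array(X)-c));return p[:2]/p[2]
E
python3 - <<'E'
from h import *
sc=pickle.load(open("scene0.pkl","rb"));sd=pickle.load(open("side0.pkl","rb"))
for n,z,a,b in [("wingtop",.066,(246,195.5),(296,263)),("blue",.02,(228.6,193.8),(260.2,292.3)),("red",.02,(260.9,183),(259,259)),("orange",.02,(285,203),(295,239)),("slot",.062,(380,152),(264.5,151.5)),("pb",.076,(350,186),(304,178)),("cmp",.073,(421,159),(289,127)),("mouse",.03,(200,253),(340,328))]:
    print(n,plane(sc,a,z).round(4),plane(sd,b,z).round(4))
E
```

```text
wingtop [ 0.4546 -0.1784  0.066 ] [ 0.4664 -0.189   0.066 ]
blue [ 0.3846 -0.1981  0.02  ] [ 0.3852 -0.1985  0.02  ]
red [ 0.3969 -0.1136  0.02  ] [ 0.4062 -0.1174  0.02  ]
orange [ 0.4895 -0.0974  0.02  ] [ 0.496  -0.0932  0.02  ]
slot [0.5103 0.1808 0.062 ] [0.5087 0.1729 0.062 ]
pb [0.5731 0.0336 0.076 ] [0.5633 0.0293 0.076 ]
cmp [0.597 0.24  0.073] [0.5955 0.2339 0.073 ]
mouse [ 0.5166 -0.3266  0.03  ] [ 0.5009 -0.3342  0.03  ]
```

```bash
python3 -m crank '[{"tx":4.7,"ty":-2.53},{"tx":4.7,"ty":-2.53},{"tx":4.7,"ty":-2.53},{"tx":4.7,"ty":-2.53},{"tx":4.7,"ty":-2.53},{"tx":4.7,"ty":-2.53},{"tx":4.7,"ty":-2.53},{"tx":0},{"tx":0}]'
python3 - <<'E'
from h import *
from bench import get_obs,cams
o=get_obs();s=cams.snapshot("wrist");print(o["tool_pos"],o["ee_rot"],o["joint_positions"])
pickle.dump((s,o),open("w1.pkl","wb"));cv2.imwrite("pics/w1.png",s["frame"][:,:,::-1])
for d in cams.outline_of(s,"fastener")[:4]: print(d["conf"],d["centre"],d["region"].sum())
E
```

```text
[ 0.24554057 -0.49217462  0.21650452] [3.14149880e+00 1.20222515e-05 4.62800606e-01] [-1.21112353e+00  8.72128564e-02  1.37068882e+00 -2.31103251e-06
  1.68359638e+00 -1.03128074e-01]invalid input at $[0]: expected keys tx, ty, tz, twist, grip
```

View pics/w1.png

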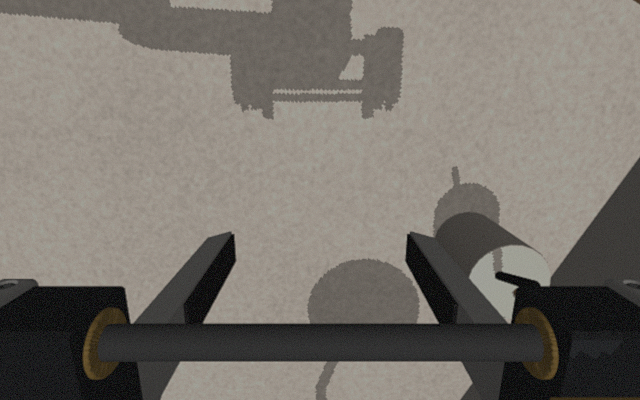

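```bash
python3 -m crank '[{"tx":4.7,"ty":-2.53,"tz":0,"twist":0,"grip":0.4},{"tx":4.7,"ty":-2.53,"tz":0,"twist":0,"grip":0.4},{"tx":4.7,"ty":-2.53,"tz":0,"twist":0,"grip":0.4},{"tx":4.7,"ty":-2.53,"tz":0,"twist":0,"grip":0.4},{"tx":4.7,"ty":-2.53,"tz":0,"twist":0,"grip":0.4},{"tx":4.7,"ty":-2.53,"tz":0,"twist":0,"grip":0.4},{"tx":4.7,"ty":-2.53,"tz":0,"twist":0,"grip":0.4},{"tx":0,"ty":0,"tz":0,"twist":0,"grip":0.4},{"tx":0,"ty":0,"tz":0,"twist":0,"grip":0.4}]'
python3 - <<'E'
from h import *
from bench import get_obs,cams
o=get_obs();s=cams.snapshot("wrist");print(o["tool_pos"],o["ee_rot"],o["joint_positions"])
pickle.dump((s,o),open("w1.pkl","wb"));cv2.imwrite("pics/w2.png",s["frame"][:,:,::-1])
for d in cams.outline_of(s,"fastener")[:4]: print(d["conf"],d["centre"],d["region"].sum())
E
```

```text
time: 2.12
tool_pos: [0.4607, -0.1871, 0.2165]
ee_rot: [3.141, 0.001, 0.463]
wrist_force: [-0.9, -1.1, 0.2]
width: 0.0377
[ 0.46066601 -0.18705029  0.21646918] [3.14119376e+00 6.87893704e-04 4.63198107e-01] [-4.99246663e-01 -3.07723077e-02  1.49168516e+00 -7.97270305e-04
  1.68074557e+00  6.08263962e-01]
0.94 [296.5, 245.3] 924
0.91 [252.7, 109.1] 1253
0.87 [322.3, 178.0] 1191
0.82 [240.3, 199.7] 1179
```

View pics/w2.png

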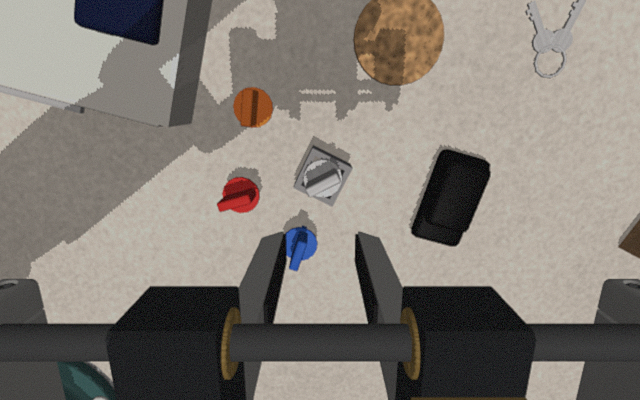

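```bash
python3 - <<'E'
from h import *
s,o=pickle.load(open("w1.pkl","rb"))
a=s["frame"][125:225,270:370,::-1]
cv2.imwrite("pics/c3.png",cv2.resize(a,None,fx=6,fy=6,interpolation=2))
E
```

```text
(no output)
```

View pics/c3.png

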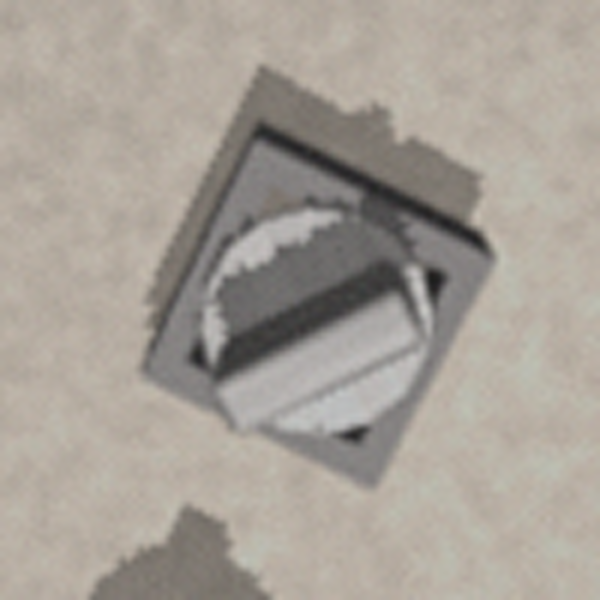

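```bash
python3 - <<'E'
from h import *
s,o=pickle.load(open("w1.pkl","rb"))
f=lambda p,z:plane(s,(270+(p[0]-2.5)/6,125+(p[1]-2.5)/6),z,o)
P=[f(p,.066) for p in [(218,384),(402,290),(421,338),(240,430)]]
print(np.round(P,4),np.mean(P,0))
d=(P[1]+P[2]-P[0]-P[3])/2;print(np.linalg.norm(d),np.linalg.norm(P[0]-P[3]),np.linalg.norm(P[1]-P[2]),"yaw wing",np.degrees(np.arctan2(d[1],d[0])))
print("flange",f((318,321),.034))
Q=[f(p,.030) for p in [(258,130),(495,255),(375,488),(148,372)]];print("tube",np.mean(Q,0),[np.linalg.norm(Q[i]-Q[i-1]) for i in range(4)])
E
```

```text
[[ 0.4535 -0.1756  0.066 ]
 [ 0.4795 -0.1945  0.066 ]
 [ 0.4741 -0.2005  0.066 ]
 [ 0.4484 -0.1819  0.066 ]] [ 0.46389073 -0.18812263  0.066     ]
0.03196112422189973 0.00814103667173553 0.008139305816121418 yaw wing -35.92471063818302
flange [ 0.46356854 -0.18822159  0.034     ]
tube [ 0.46409172 -0.18818608  0.03      ] [np.float64(0.04595574540748956), np.float64(0.04556555499408382), np.float64(0.046031786125802304), np.float64(0.04469692261798297)]
```

```bash
python3 - <<'E'
from h import *
sc=pickle.load(open("scene0.pkl","rb"));sd=pickle.load(open("side0.pkl","rb"))
a=cv2.resize(sd["frame"][110:235,205:365,::-1],None,fx=5,fy=5,interpolation=2)
cv2.imwrite("pics/c4.png",a)
b=cv2.resize(sc["frame"][120:240,290:450,::-1],None,fx=5,fy=5,interpolation=2)
cv2.imwrite("pics/c5.png",b[:600])
E
```

```text
(no output)
```

View pics/c4.png

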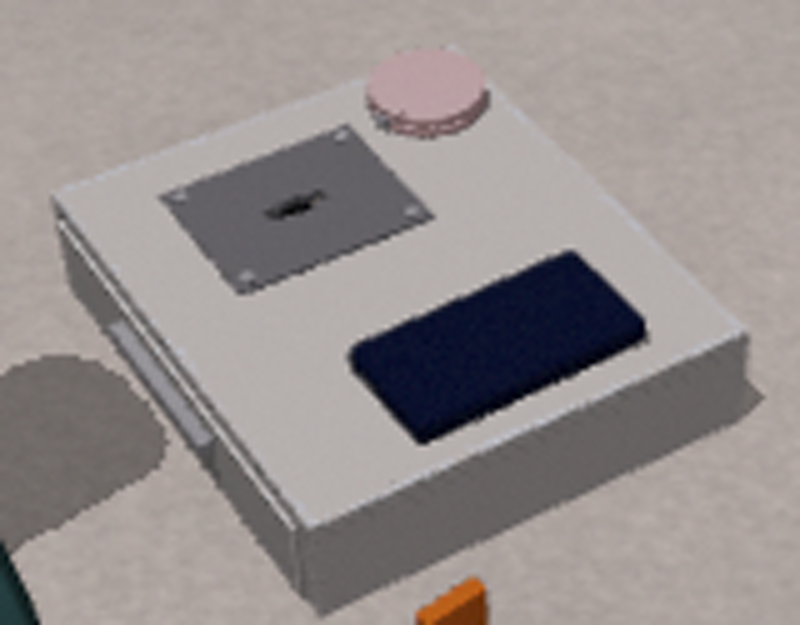

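View pics/c5.png

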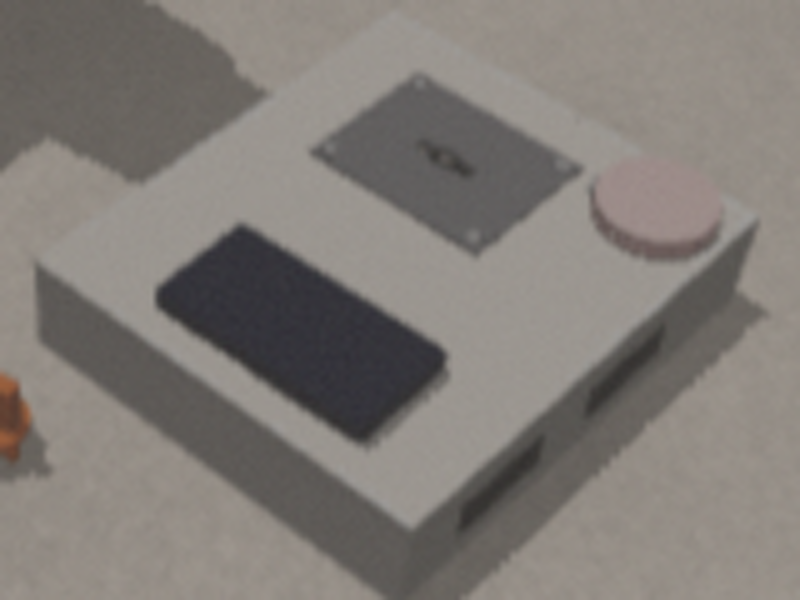

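```bash
python3 - <<'E'
from h import *
sc=pickle.load(open("scene0.pkl","rb"));sd=pickle.load(open("side0.pkl","rb"))
for s,o,H,D in [(sd,(205,110),[(162,197),(347,124),(434,217),(242,294)],[(52,198),(308,526),(748,334)]),(sc,(290,120),[(420,72),(582,170),(477,255),(311,152)],[(395,10),(758,220),(412,528),(36,262)])]:
    f=lambda p,z:plane(s,(o[0]+(p[0]-2)/5,o[1]+(p[1]-2)/5),z)
    P=[f(p,.062) for p in H];print(np.round(P,4)[:,:2].tolist(),np.mean(P,0))
    print([(round(np.linalg.norm(P[i]-P[i-1]),4),round(np.degrees(np.arctan2(*(P[i]-P[i-1])[1::-1])),1)) for i in range(4)])
    P=[f(p,.06) for p in D];print(np.round(P,4)[:,:2].tolist());print([(round(np.linalg.norm(P[i]-P[i-1]),4),round(np.degrees(np.arctan2(*(P[i]-P[i-1])[1::-1])),1)) for i in range(len(P))])
E
```

```text
[[0.4462, 0.208], [0.5524, 0.2318], [0.5704, 0.1425], [0.4641, 0.1211]] [0.5082584  0.17583718 0.062     ]
[(np.float64(0.0887), np.float64(101.6)), (np.float64(0.1089), np.float64(12.6)), (np.float64(0.0911), np.float64(-78.6)), (np.float64(0.1084), np.float64(-168.6))]
[[0.3939, 0.2301], [0.4499, -0.0365], [0.6832, 0.0071]]
[(np.float64(0.3652), np.float64(142.4)), (np.float64(0.2724), np.float64(-78.1)), (np.float64(0.2373), np.float64(10.6))]
[[0.4444, 0.214], [0.5529, 0.2327], [0.5701, 0.1463], [0.463, 0.1248]] [0.50759116 0.17943441 0.062     ]
[(np.float64(0.0912), np.float64(101.8)), (np.float64(0.1101), np.float64(9.8)), (np.float64(0.0881), np.float64(-78.7)), (np.float64(0.1093), np.float64(-168.7))]
[[0.3922, 0.2393], [0.6295, 0.2827], [0.6829, 0.0118], [0.4498, -0.0366]]
[(np.float64(0.2818), np.float64(101.8)), (np.float64(0.2412), np.float64(10.4)), (np.float64(0.276), np.float64(-78.8)), (np.float64(0.238), np.float64(-168.3))]
```

```bash
python3 -m crank '[{"tx":0,"ty":0,"tz":0,"twist":-10.7,"grip":0.4},{"tx":0,"ty":0,"tz":0,"twist":-10.7,"grip":0.4},{"tx":0,"ty":0,"tz":0,"twist":-10.7,"grip":0.4},{"tx":0,"ty":0,"tz":0,"twist":-10.7,"grip":0.4},{"tx":0,"ty":0,"tz":0,"twist":-10.7,"grip":0.4},{"tx":0,"ty":0,"tz":0,"twist":-10.7,"grip":0.4},{"tx":0,"ty":0,"tz":0,"twist":-10.7,"grip":0.4},{"tx":0,"ty":0,"tz":0,"twist":-10.7,"grip":0.4},{"tx":0,"ty":0,"tz":0,"twist":-10.7,"grip":0.4},{"tx":0,"ty":0,"tz":0,"twist":-10.7,"grip":0.4},{"tx":0,"ty":0,"tz":0,"twist":-10.6,"grip":0.4},{"tx":0,"ty":0,"tz":0,"twist":0,"grip":0.4}]'
python3 -m crank '[{"tx":0,"ty":0,"tz":4,"twist":0,"grip":0.4},{"tx":0,"ty":0,"tz":2,"twist":0,"grip":0.4},{"tx":0,"ty":0,"tz":0,"twist":0,"grip":0.4}]'
python3 - <<'E'
from h import *
from bench import get_obs,cams
o=get_obs();s=cams.snapshot("wrist");print(o["tool_pos"],o["ee_rot"],o["joint_positions"])
pickle.dump((s,o),open("w2.pkl","wb"));
for d in cams.outline_of(s,"fastener")[:4]: print(d["conf"],d["centre"],d["region"].sum())
u,v=proj(s,(.4638,-.1882,.05),o).astype(int);print(u,v);u0=max(u-75,0);v0=max(v-60,0)
a=s["frame"][v0:v0+120,u0:u0+150,::-1];print(u0,v0)
cv2.imwrite("pics/c6.png",cv2.resize(a,None,fx=5,fy=5,interpolation=2))
E
```

```text
time: 3.72
tool_pos: [0.4602, -0.1881, 0.2165]
ee_rot: [-3.141, 0.0, 2.511]
wrist_force: [-1.3, 0.4, -0.8]
width: 0.0377
time: 4.1
tool_pos: [0.4594, -0.1869, 0.1546]
ee_rot: [-3.141, -0.004, 2.511]
wrist_force: [-0.1, 0.8, 0.8]
width: 0.0374
[ 0.4593761  -0.18687802  0.15457492] [-3.14088213 -0.00419552  2.51147976] [-5.00627032e-01 -9.50058373e-03  1.59366644e+00 -1.62836316e-04
  1.56167894e+00 -1.44131012e+00]
0.95 [323.6, 202.4] 1775
0.89 [434.5, 167.4] 1790
0.84 [253.1, 133.9] 1825
0.76 [350.0, 99.0] 1857
323 207
248 147
```

View pics/c6.png

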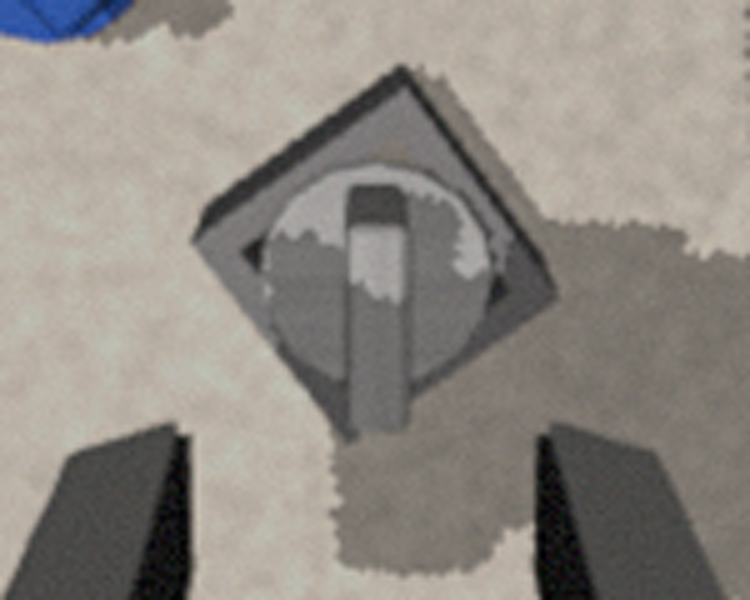

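```bash
python3 - <<'E'
from h import *
s,o=pickle.load(open("w2.pkl","rb"))
f=lambda p,z:plane(s,(248+(p[0]-2)/5,147+(p[1]-2)/5),z,o)
P=[f(p,.066) for p in [(348,226),(407,226),(410,430),(350,430)]]
c=np.mean(P,0);d=(P[0]+P[1]-P[2]-P[3])/2;print(c,np.linalg.norm(d),np.linalg.norm(P[0]-P[1]),np.degrees(np.arctan2(d[1],d[0])))
print("flange",f(((264+494)/2,(163+398)/2),.034))
R=Ro.from_euler("xyz",o["ee_rot"]).as_matrix()
for t in [c,(.4638,-.1882,.05)]: print((R.T@(np.array([t[0],t[1],.049])-o["tool_pos"])*100).round(2))
E
```

```text
[ 0.46283182 -0.1877479   0.066     ] 0.03275038604542129 0.008917150675431938 144.64388717562497
flange [ 0.46388556 -0.18811488  0.034     ]
[-0.37  0.14 10.56]
[-0.48  0.16 10.56]
```

```bash
python3 -m crank '[{"tx":-0.43,"ty":0.15,"tz":2,"twist":-0.3,"grip":0.4},{"tx":0,"ty":0,"tz":3,"twist":0,"grip":0.4},{"tx":0,"ty":0,"tz":2.5,"twist":0,"grip":0.4},{"tx":0,"ty":0,"tz":2,"twist":0,"grip":0.4},{"tx":0,"ty":0,"tz":1,"twist":0,"grip":0.4},{"tx":0,"ty":0,"tz":0,"twist":0,"grip":0.4},{"tx":0,"ty":0,"tz":0,"twist":0,"grip":0.4}]'
python3 - <<'E'
from h import *
from bench import get_obs,cams
o=get_obs();s=cams.snapshot("wrist");print(o["tool_pos"],o["ee_rot"])
cv2.imwrite("pics/w3.png",s["frame"][:,:,::-1])
E
```

```text
time: 5.08
tool_pos: [0.4661, -0.1886, 0.0529]
ee_rot: [3.141, 0.003, 2.52]
wrist_force: [-0.2, -0.4, -0.2]
width: 0.0376
[ 0.46614828 -0.18864336  0.05287782] [3.14131678e+00 2.55070766e-03 2.52025469e+00]
```

View pics/w3.png

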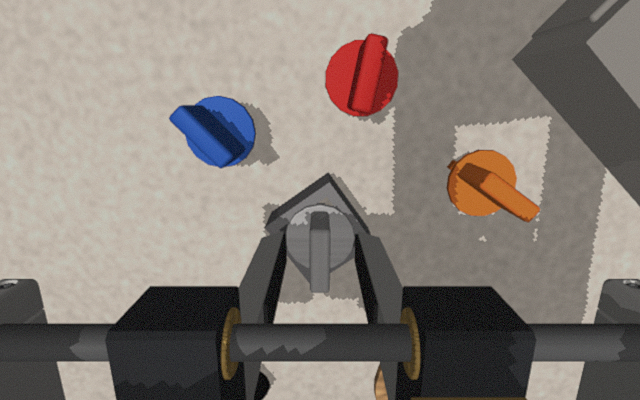

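```bash
python3 -m crank '[{"tx":0.25,"ty":-0.1,"tz":0.3,"twist":0,"grip":0.4},{"tx":0,"ty":0,"tz":0,"twist":0,"grip":0.4},{"tx":0,"ty":0,"tz":0,"twist":0,"grip":0.4}]'
python3 -m crank '[{"tx":0,"ty":0,"tz":0,"twist":0,"grip":0},{"tx":0,"ty":0,"tz":0,"twist":0,"grip":0},{"tx":0,"ty":0,"tz":0,"twist":0,"grip":0},{"tx":0,"ty":0,"tz":0,"twist":0,"grip":0},{"tx":0,"ty":0,"tz":0,"twist":0,"grip":0}]'
```

```text
time: 5.5
tool_pos: [0.4626, -0.1875, 0.0486]
ee_rot: [3.142, 0.0, 2.52]
wrist_force: [0.0, -0.0, 0.6]
width: 0.0375
time: 6.12
tool_pos: [0.4627, -0.1874, 0.0485]
ee_rot: [3.142, 0.0, 2.521]
wrist_force: [0.3, 0.1, -0.5]
width: 0.0096
```

```bash
python3 -m crank '[{"tx":0,"ty":0,"tz":-2,"twist":0,"grip":0},{"tx":0,"ty":0,"tz":-4,"twist":0,"grip":0},{"tx":0,"ty":0,"tz":-4,"twist":0,"grip":0},{"tx":0,"ty":0,"tz":-4,"twist":0,"grip":0},{"tx":2.2,"ty":4.04,"tz":-0.5,"twist":0,"grip":0},{"tx":2.2,"ty":4.04,"tz":0,"twist":0,"grip":0},{"tx":2.2,"ty":4.04,"tz":0,"twist":0,"grip":0},{"tx":2.2,"ty":4.04,"tz":0,"twist":0,"grip":0},{"tx":2.2,"ty":4.04,"tz":0,"twist":0,"grip":0},{"tx":2.2,"ty":4.04,"tz":0,"twist":0,"grip":0},{"tx":2.2,"ty":4.04,"tz":0,"twist":0,"grip":0},{"tx":2.2,"ty":4.04,"tz":0,"twist":0,"grip":0}]'
python3 -m crank '[{"tx":0,"ty":0,"tz":0,"twist":-9.4,"grip":0},{"tx":0,"ty":0,"tz":0,"twist":-9.4,"grip":0},{"tx":0,"ty":0,"tz":0,"twist":-9.4,"grip":0},{"tx":0,"ty":0,"tz":0,"twist":-9.4,"grip":0},{"tx":0,"ty":0,"tz":0,"twist":-9.3,"grip":0},{"tx":0,"ty":0,"tz":0,"twist":0,"grip":0},{"tx":0,"ty":0,"tz":0,"twist":0,"grip":0}]'
python3 - <<'E'
from h import *
from bench import get_obs,cams
o=get_obs();s=cams.snapshot("wrist");print(o["tool_pos"],o["ee_rot"],o["joint_positions"],o["width"])
pickle.dump((s,o),open("w4.pkl","wb"));cv2.imwrite("pics/w4.png",s["frame"][:,:,::-1])
E
```

```text
time: 7.62
tool_pos: [0.5074, 0.1792, 0.1932]
ee_rot: [-3.141, 0.0, 2.521]
wrist_force: [-0.0, 0.3, -0.3]
width: 0.0099
time: 8.5
tool_pos: [0.5074, 0.1777, 0.1932]
ee_rot: [-3.141, -0.0, -2.946]
wrist_force: [-0.2, -0.2, -0.9]
width: 0.0099
[0.50744806 0.17774784 0.19323333] [-3.14147747e+00 -4.27571391e-04 -2.94639975e+00] [ 2.31522800e-01  6.57939349e-02  1.43948194e+00 -9.97936101e-05
  1.63674825e+00 -1.53447301e+00] 0.009938711633885593
```

View pics/w4.png

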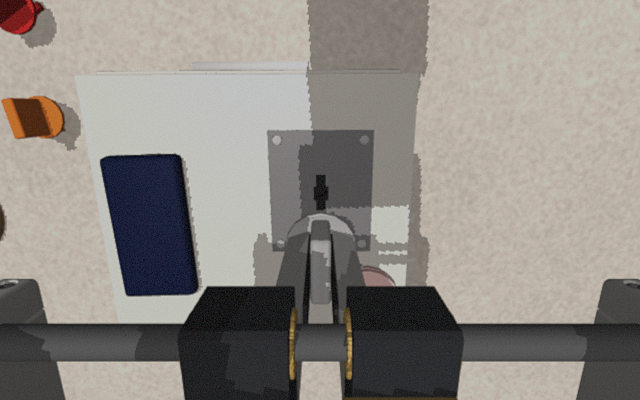

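```bash
python3 - <<'E'
from h import *
s,o=pickle.load(open("w4.pkl","rb"))
a=s["frame"][120:260,250:390,::-1]
a=np.clip(a.astype(float)*1.6,0,255).astype(np.uint8)
cv2.imwrite("pics/c7.png",cv2.resize(a,None,fx=4.2,fy=4.2,interpolation=2))
E
```

```text
(no output)
```

View pics/c7.png

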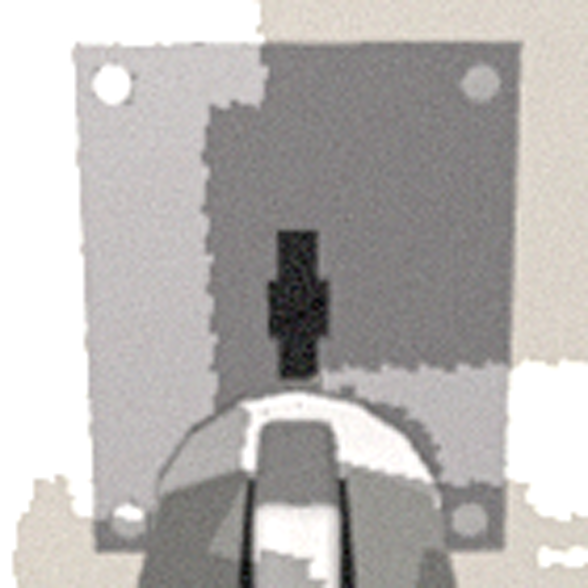

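```bash
python3 - <<'E'
from h import *
s,o=pickle.load(open("w4.pkl","rb"))
f=lambda p,z:plane(s,(250+(p[0]-1.6)/4.2,120+(p[1]-1.6)/4.2),z,o)
T=o["tool_pos"];R=Ro.from_euler("xyz",o["ee_rot"]).as_matrix()
a=f((298,231),.062);b=f((298,377),.062);print("slot ends",a,b,np.linalg.norm(a-b),(a+b)/2, np.degrees(np.arctan2(*(b-a)[1::-1])))
S=[f(p,.062) for p in [(268,279),(328,281),(328,337),(269,337)]];print("sq",np.mean(S,0),np.linalg.norm(S[0]-S[1]),np.linalg.norm(S[2]-S[1]))
H=[f(p,.062) for p in [(75,44),(521,42),(504,549),(95,551)]];print("hatch",np.mean(H,0),[(round(np.linalg.norm(H[i]-H[i-1]),4),round(np.degrees(np.arctan2(*(H[i]-H[i-1])[1::-1])),1)) for i in range(4)])
print("tool yaw",np.degrees(o["ee_rot"][2]))
print("wing end tool",R.T@(f((297,505),T[2]+.0175)-T))
print("flange front tool",R.T@(f((297,393),T[2]-.0145)-T),"sides",[R.T@(f(p,T[2]-.0145)-T) for p in[(157,480),(442,480)]])
c=(a+b)/2
print("move",R.T@(c-T)*100)
E
```

```text
slot ends [0.48976746 0.17429311 0.062     ] [0.5207479  0.18039464 0.062     ] 0.03157557033442472 [0.50525768 0.17734388 0.062     ] 11.141686059020577
sq [0.50602696 0.17754981 0.062     ] 0.012541818559474704 0.012131879675359539
hatch [0.50592923 0.17763818 0.062     ] [(np.float64(0.1096), np.float64(-168.8)), (np.float64(0.0893), np.float64(101.4)), (np.float64(0.1095), np.float64(11.5)), (np.float64(0.0899), np.float64(-78.6))]
tool yaw -168.81627039363232
wing end tool [ 0.01688769 -0.00027867 -0.01749275]
flange front tool [ 0.01966023 -0.00024905  0.01450844] sides [array([ 0.00761913, -0.01878724,  0.01450542]), array([0.00757576, 0.01893023, 0.01450106])]
move [2.17102744e-01 4.36614078e-03 1.31234264e+01]
```

```bash
python3 -m crank '[{"tx":0.15,"ty":0,"tz":3,"twist":0,"grip":0},{"tx":0,"ty":0,"tz":3,"twist":0,"grip":0},{"tx":0,"ty":0,"tz":2.2,"twist":0,"grip":0},{"tx":0,"ty":0,"tz":0,"twist":0,"grip":0},{"tx":0,"ty":0,"tz":0,"twist":0,"grip":0}]'
cat > look.py <<'E'
import sys
from h import *
from bench import get_obs,cams
n=sys.argv[1]
o=get_obs();s=cams.snapshot("wrist");print(o["tool_pos"],o["ee_rot"],o["wrist_force"],o["wrist_torque"],o["width"])
pickle.dump((s,o),open(n+".pkl","wb"))
a=np.clip(s["frame"][150:300,220:420,::-1].astype(float)*1.5,0,255).astype(np.uint8)
cv2.imwrite("pics/%s.png"%n,cv2.resize(a,None,fx=4,fy=4,interpolation=2))
sd=cams.snapshot("side");pickle.dump(sd,open(n+"s.pkl","wb"))
a=np.clip(sd["frame"][90:200,200:340,::-1].astype(float)*1.3,0,255).astype(np.uint8)
cv2.imwrite("pics/%ss.png"%n,cv2.resize(a,None,fx=5,fy=5,interpolation=2))
E
python3 look.py w5
```

```text
time: 9.18
tool_pos: [0.5067, 0.1776, 0.1126]
ee_rot: [-3.142, 0.002, -2.945]
wrist_force: [0.6, 0.3, -1.3]
width: 0.0097
[0.50673103 0.17760978 0.11255074] [-3.14155631e+00  1.65520540e-03 -2.94469392e+00] [ 0.55131634  0.31396612 -1.28869186] [ 0.10368096 -0.09755042 -0.02353378] 0.009719925017989116
```

View pics/w5.png

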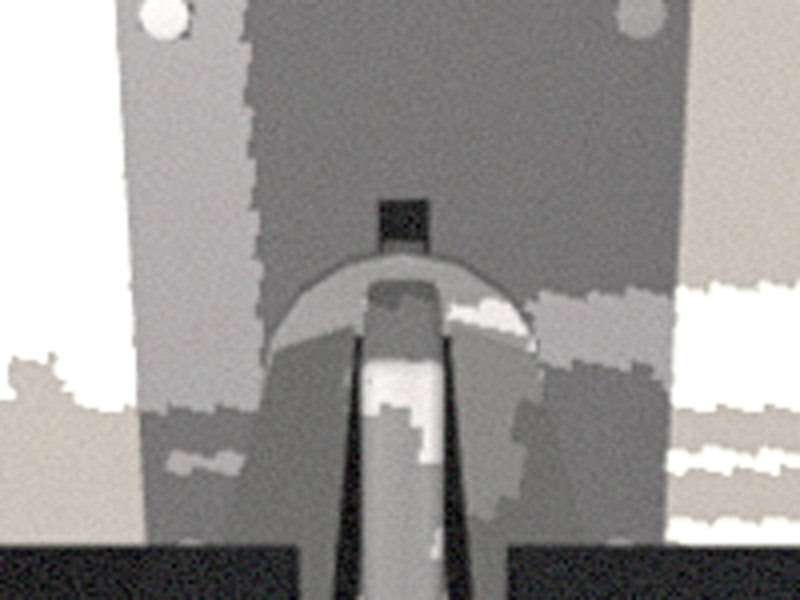

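View pics/w5s.png

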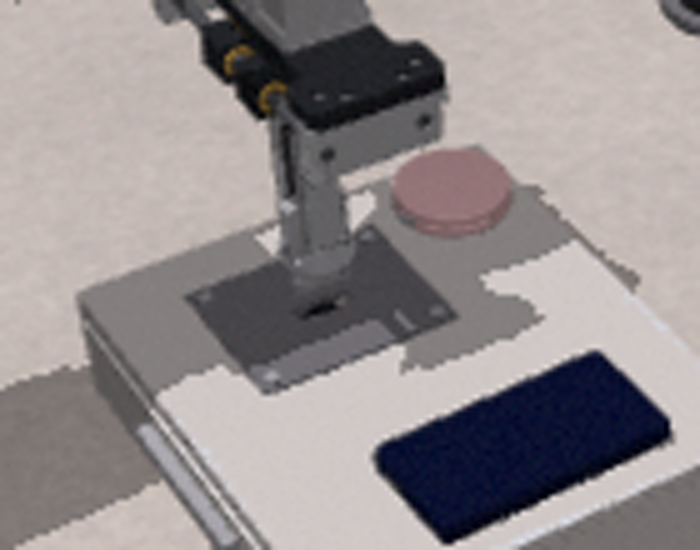

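```bash
python3 - <<'E'
from h import *
s,o=pickle.load(open("w5.pkl","rb"))
f=lambda p,z:plane(s,(220+(p[0]-1.5)/4,150+(p[1]-1.5)/4),z,o)
T=o["tool_pos"];R=Ro.from_euler("xyz",o["ee_rot"]).as_matrix()
t=lambda p,z:(R.T@(f(p,z)-T)*1000).round(2)
print("slot end",t((404.5,200),.062),"edges",t((379,200),.062),t((430,200),.062),t((429,240),.062))
print("bar end top edge", t((404,241),T[2]-.0365+.0),t((404,241),T[2]-.0365+.006))
print("flange front",t((402,255),T[2]-.0145),"sides",t((262,352),T[2]-.0145),t((537,352),T[2]-.0145))
print("wing end",t((402,360),T[2]+.0175),t((359,365),T[2]+.0175),t((443,365),T[2]+.0175))
H=[f(p,.062) for p in [(118,0),(148,545),(690,0),(664,545)]]
print([(R.T@(h-T)*1000).round(1) for h in H])
E
```

```text
slot end [1.750e+01 5.000e-02 5.052e+01] edges [17.5  -4.08 50.52] [17.49  4.18 50.52] [10.72  4.04 50.53]
bar end top edge [14.85 -0.06 36.48] [16.68 -0.06 30.47]
flange front [19.57 -0.36 14.47] sides [  5.42 -19.89  14.49] [ 5.37 18.44 14.49]
wing end [ 17.02  -0.37 -17.53] [ 16.4   -5.33 -17.53] [ 16.39   4.35 -17.53]
[array([ 49.9, -44.6,  50.5]), array([-44.6, -44.5,  50.6]), array([49.8, 44.6, 50.5]), array([-44.7,  45.1,  50.6])]
```

```bash
python3 -m crank '[{"tx":0.08,"ty":0.03,"tz":0.5,"twist":0,"grip":0},{"tx":0,"ty":0,"tz":0.5,"twist":0,"grip":0},{"tx":0,"ty":0,"tz":0,"twist":0,"grip":0},{"tx":0,"ty":0,"tz":0,"twist":0,"grip":0}]'; python3 -m crank '[{"tx":0,"ty":0,"tz":0.2,"twist":0,"grip":0},{"tx":0,"ty":0,"tz":0.2,"twist":0,"grip":0},{"tx":0,"ty":0,"tz":0.1,"twist":0,"grip":0},{"tx":0,"ty":0,"tz":0,"twist":0,"grip":0}]'
```

```text
time: 9.78
tool_pos: [0.5052, 0.1776, 0.1014]
ee_rot: [-3.141, -0.0, -2.944]
wrist_force: [0.2, -1.0, -0.6]
width: 0.0096
time: 10.28
tool_pos: [0.5052, 0.1776, 0.0963]
ee_rot: [-3.142, -0.0, -2.944]
wrist_force: [-0.8, 0.3, -0.6]
width: 0.0099
```

```bash
python3 -m crank '[{"tx":-0.06,"ty":0,"tz":0.2,"twist":0,"grip":0},{"tx":0,"ty":0,"tz":0.2,"twist":0,"grip":0},{"tx":0,"ty":0,"tz":0.2,"twist":0,"grip":0},{"tx":0,"ty":0,"tz":0,"twist":0,"grip":0}]'; python3 -m crank '[{"tx":0,"ty":0,"tz":0.2,"twist":0,"grip":0},{"tx":0,"ty":0,"tz":0.1,"twist":0,"grip":0},{"tx":0,"ty":0,"tz":0.0,"twist":0,"grip":0},{"tx":0,"ty":0,"tz":0,"twist":0,"grip":0}]'
```

```text
time: 10.78
tool_pos: [0.5056, 0.1777, 0.0901]
ee_rot: [-3.141, -0.001, -2.944]
wrist_force: [0.1, -0.2, -0.6]
width: 0.0095
time: 11.28
tool_pos: [0.5059, 0.1777, 0.0875]
ee_rot: [-3.142, 0.0, -2.944]
wrist_force: [0.5, 0.1, -0.5]
width: 0.0097
```

```bash
python3 -m crank '[{"tx":0,"ty":0,"tz":0.1,"twist":0,"grip":0},{"tx":0,"ty":0,"tz":0.1,"twist":0,"grip":0},{"tx":0,"ty":0,"tz":0.0,"twist":0,"grip":0},{"tx":0,"ty":0,"tz":0,"twist":0,"grip":0}]'; python3 -m crank '[{"tx":0,"ty":0,"tz":0.1,"twist":0,"grip":0},{"tx":0,"ty":0,"tz":0.0,"twist":0,"grip":0},{"tx":0,"ty":0,"tz":0,"twist":0,"grip":0}]'
```

```text
time: 11.78
tool_pos: [0.5059, 0.1778, 0.0855]
ee_rot: [-3.142, 0.0, -2.944]
wrist_force: [-0.3, -0.6, -0.8]
width: 0.0099
time: 12.15
tool_pos: [0.5059, 0.1777, 0.0849]
ee_rot: [-3.141, 0.0, -2.944]
wrist_force: [-1.2, 0.5, 2.8]
width: 0.0097
```

```bash
python3 -m crank '[{"tx":0,"ty":0,"tz":0.1,"twist":0,"grip":0},{"tx":0,"ty":0,"tz":0.0,"twist":0,"grip":0},{"tx":0,"ty":0,"tz":0,"twist":0,"grip":0}]'; python3 -m crank '[{"tx":0,"ty":0,"tz":0,"twist":4,"grip":0},{"tx":0,"ty":0,"tz":0.0,"twist":4,"grip":0},{"tx":0,"ty":0,"tz":0,"twist":0,"grip":0}]'; python3 -c "
from bench import get_obs
print(get_obs()['wrist_torque'])"
```

```text
time: 12.52
tool_pos: [0.506, 0.1778, 0.084]
ee_rot: [-3.142, 0.001, -2.944]
wrist_force: [-1.7, 0.0, 4.6]
width: 0.0099
time: 12.9
tool_pos: [0.5065, 0.178, 0.0841]
ee_rot: [3.141, 0.002, -3.083]
wrist_force: [-0.8, 0.4, 5.1]
width: 0.0096
[ 0.09207352 -0.05366873  0.05008234]
```

```bash
python3 -m crank '[{"tx":0,"ty":0,"tz":0,"twist":5,"grip":0},{"tx":0,"ty":0,"tz":0.0,"twist":5,"grip":0},{"tx":0,"ty":0,"tz":0.0,"twist":5,"grip":0},{"tx":0,"ty":0,"tz":0.0,"twist":5,"grip":0},{"tx":0,"ty":0,"tz":0,"twist":0,"grip":0}]'; python3 -m crank '[{"tx":0,"ty":0,"tz":0,"twist":4,"grip":0},{"tx":0,"ty":0,"tz":0,"twist":0,"grip":0},{"tx":0,"ty":0,"tz":0,"twist":0,"grip":0}]'; python3 -c "
from bench import get_obs
print(get_obs()['wrist_torque'])"
```

```text
time: 13.52
tool_pos: [0.5067, 0.178, 0.084]
ee_rot: [3.14, 0.002, 2.852]
wrist_force: [0.3, -0.0, 4.3]
width: 0.01
time: 13.9
tool_pos: [0.5066, 0.178, 0.084]
ee_rot: [3.14, 0.002, 2.783]
wrist_force: [0.2, 1.1, 5.1]
width: 0.0095
[ 0.11547034 -0.25022609 -0.00715676]
```

```bash
python3 -m crank '[{"tx":0,"ty":0,"tz":0,"twist":4,"grip":0},{"tx":0,"ty":0,"tz":0,"twist":0,"grip":0}]'; python3 -m crank '[{"tx":0,"ty":0,"tz":0,"twist":4,"grip":0},{"tx":0,"ty":0,"tz":0,"twist":0,"grip":0}]'
```

```text
time: 14.15
tool_pos: [0.5065, 0.1779, 0.084]
ee_rot: [3.141, 0.001, 2.713]
wrist_force: [0.1, -0.1, 5.7]
width: 0.0097
time: 14.4
tool_pos: [0.5065, 0.1779, 0.084]
ee_rot: [3.14, 0.001, 2.643]
wrist_force: [0.2, 0.8, 5.7]
width: 0.0094
```

```bash
python3 -m crank '[{"tx":0,"ty":0,"tz":0,"twist":4,"grip":0},{"tx":0,"ty":0,"tz":0,"twist":0,"grip":0}]'
```

```text
time: 14.65
tool_pos: [0.5064, 0.1779, 0.0839]
ee_rot: [3.14, 0.001, 2.573]
wrist_force: [1.2, 0.1, 5.1]
width: 0.01
```

44° turned; still pressing at about 5 N. Continue one 4° step at a time.

```bash
python3 -m crank '[{"tx":0,"ty":0,"tz":0,"twist":4,"grip":0},{"tx":0,"ty":0,"tz":0,"twist":0,"grip":0}]'
```

```text
time: 14.9
tool_pos: [0.5064, 0.1778, 0.0838]
ee_rot: [3.141, 0.001, 2.504]
wrist_force: [1.2, 0.2, 4.8]
width: 0.0097
```

```bash
python3 -m crank '[{"tx":0,"ty":0,"tz":0,"twist":4,"grip":0},{"tx":0,"ty":0,"tz":0,"twist":0,"grip":0}]'
```

```text
time: 15.15
tool_pos: [0.5061, 0.1776, 0.0837]
ee_rot: [3.141, 0.001, 2.434]
wrist_force: [0.6, -0.4, 5.0]
width: 0.01
```

```bash
python3 -m crank '[{"tx":0,"ty":0,"tz":0,"twist":4,"grip":0},{"tx":0,"ty":0,"tz":0,"twist":0,"grip":0}]'
```

```text
time: 15.4
tool_pos: [0.5056, 0.1779, 0.0825]
ee_rot: [-3.141, -0.001, 2.365]
wrist_force: [1.0, 1.3, 0.4]
width: 0.01
```

```bash
python3 -m crank '[{"tx":0,"ty":0,"tz":0,"twist":4,"grip":0},{"tx":0,"ty":0,"tz":0,"twist":0,"grip":0}]'
```

```text
time: 15.65
tool_pos: [0.5051, 0.1776, 0.0822]
ee_rot: [-3.14, -0.001, 2.295]
wrist_force: [0.5, 0.9, -2.2]
width: 0.0098
```

```bash
python3 -m crank '[{"tx":0,"ty":0,"tz":0.1,"twist":0,"grip":0},{"tx":0,"ty":0,"tz":0,"twist":0,"grip":0}]'
```

```text
time: 15.9
tool_pos: [0.5052, 0.1776, 0.0818]
ee_rot: [-3.14, -0.001, 2.293]
wrist_force: [-0.8, -0.0, -1.5]
width: 0.0097
```

```bash
python3 -m crank '[{"tx":0,"ty":0,"tz":0.1,"twist":0,"grip":0},{"tx":0,"ty":0,"tz":0,"twist":0,"grip":0}]'; python3 look.py w6
```

```text
time: 16.15
tool_pos: [0.5056, 0.1777, 0.0812]
ee_rot: [-3.141, -0.0, 2.292]
wrist_force: [-0.5, 2.0, -1.7]
width: 0.0099
[0.50557318 0.17768304 0.08122942] [-3.14097355e+00 -2.45301510e-04  2.29223207e+00] [-0.50572057  1.97775398 -1.74882415] [ 0.10956249 -0.05513535 -0.00434431] 0.009948738124072489
```

View pics/w6.png

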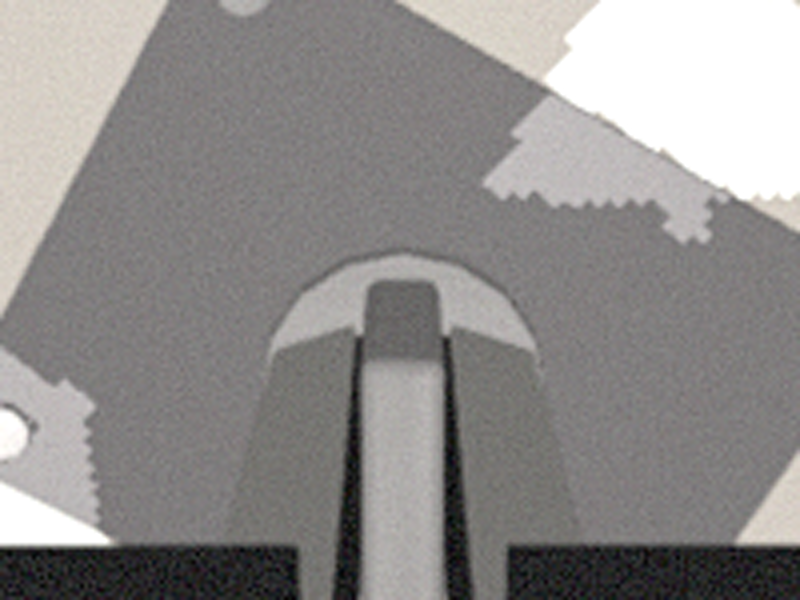

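View pics/w6s.png

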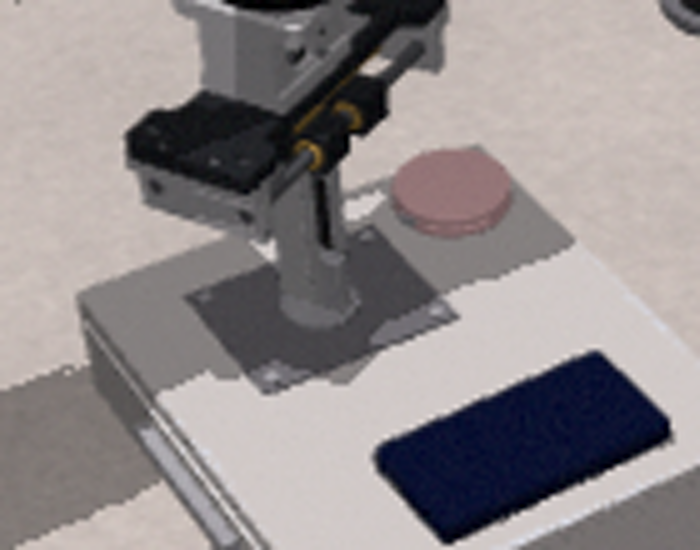

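```bash
python3 -m crank '[{"tx":0,"ty":0,"tz":0.07,"twist":0,"grip":0},{"tx":0,"ty":0,"tz":0,"twist":0,"grip":0}]'
```

```text
time: 16.5
tool_pos: [0.5059, 0.1778, 0.0808]
ee_rot: [3.141, 0.0, 2.292]
wrist_force: [0.5, -0.3, -0.8]
width: 0.0102
```

```bash
python3 -m crank '[{"tx":0,"ty":0,"tz":0.07,"twist":0,"grip":0},{"tx":0,"ty":0,"tz":0,"twist":0,"grip":0},{"tx":0,"ty":0,"tz":0,"twist":0,"grip":0}]'
```

```text
time: 16.88
tool_pos: [0.506, 0.1777, 0.0805]
ee_rot: [3.141, 0.0, 2.292]
wrist_force: [-1.5, 0.0, 2.4]
width: 0.01
```

```bash
python3 -m crank '[{"tx":0,"ty":0,"tz":0,"twist":0,"grip":0.3},{"tx":0,"ty":0,"tz":0,"twist":0,"grip":0.3},{"tx":0,"ty":0,"tz":0,"twist":0,"grip":0.3},{"tx":0,"ty":0,"tz":-2,"twist":0,"grip":0.3},{"tx":0,"ty":0,"tz":-4,"twist":0,"grip":0.3},{"tx":0,"ty":0,"tz":-4,"twist":0,"grip":0.3},{"tx":0,"ty":0,"tz":0,"twist":0,"grip":0.3},{"tx":0,"ty":0,"tz":0,"twist":0,"grip":0.3}]'
python3 look.py w7
```

```text
time: 17.88
tool_pos: [0.5054, 0.1776, 0.179]
ee_rot: [-3.14, -0.001, 2.292]
wrist_force: [0.2, 0.9, -1.0]
width: 0.0281
[0.50539761 0.17759462 0.17897818] [-3.14030484e+00 -5.11453623e-04  2.29185107e+00] [ 0.18929737  0.93719221 -0.95298727] [ 0.02345392 -0.1306028   0.05032173] 0.028133898108254427
```

View pics/w7.png

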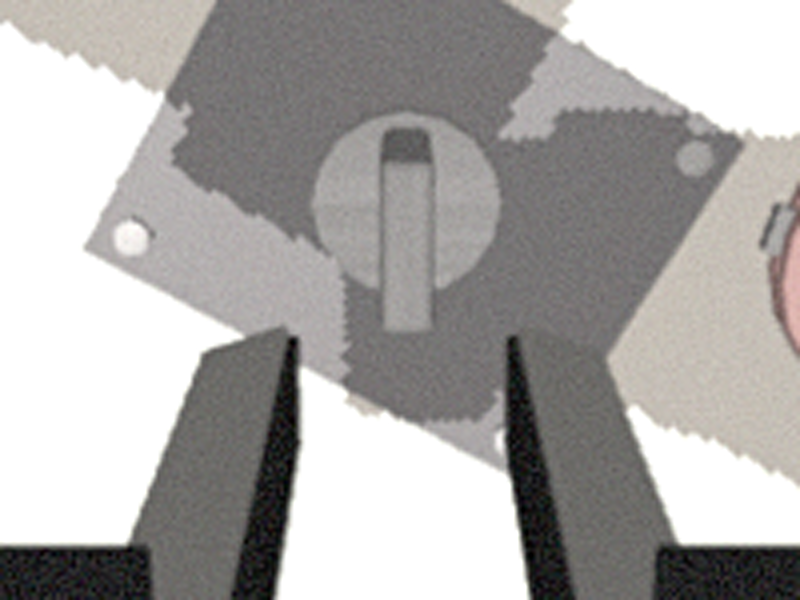

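View pics/w7s.png

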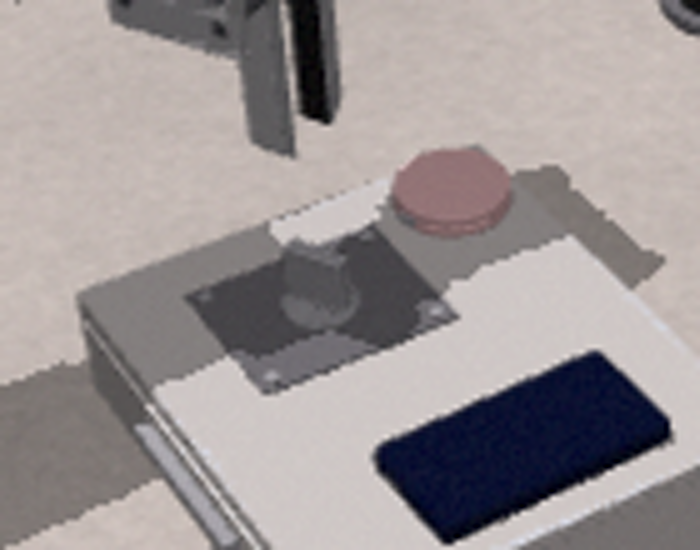

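```bash
python3 - <<'E'
from h import *
s,o=pickle.load(open("w7.pkl","rb"))
f=lambda p,z:plane(s,(220+(p[0]-1.5)/4,150+(p[1]-1.5)/4),z,o)
for z in(.066,.071):
  a,b=f((312,205),z),f((501,205),z);print(z,"flange",(a+b)/2,np.linalg.norm(a-b))
P=[f(p,.098) for p in [(383,163),(434,163),(432,332),(382,332)]];c=np.mean(P,0);d=P[0]+P[1]-P[2]-P[3]
print("wing",c,np.linalg.norm(d)/2,np.linalg.norm(P[0]-P[1]),np.degrees(np.arctan2(d[1],d[0])))
# predicted outline of upright flush vs 5mm up: flange top point and wing-end rows
for h in(0,.005):
  u=np.array([np.cos(2.292),np.sin(2.292)]);c0=np.array([.5060,.1777])
  for n,l,z in(("flange front",.02,.066),("wing front",.017,.098),("wing back",-.017,.098)):
    p=proj(s,[*(c0+l*u),z+h],o);print(h,n,((p[0]-220)*4+1.5).round(1),((p[1]-150)*4+1.5).round(1))
E
```

```text
0.066 flange [0.50598209 0.17636462 0.066     ] 0.03936344875689791
0.071 flange [0.50506183 0.17739326 0.071     ] 0.038663840948044675
wing [0.50586066 0.17673195 0.098     ] 0.032909288752520874 0.009337775679729661 130.8275212709792
0 flange front 410.8 106.0
0 wing front 411.8 156.7
0 wing back 411.7 331.6
0.005 flange front 411.0 110.9
0.005 wing front 412.0 163.2
0.005 wing back 411.8 341.1
```

```bash
python3 -c "
from bench import ticket
print(ticket.close_job())"
```

```text
the job is handed in; nothing more can be done
None
```

The grey steel fastener is locked in the dock's hatch, and I handed the job in at about 18 s of the 72 s allowed. The interface reports no verdict, so what follows rests on my own checks.

I picked the steel fastener from the square holder and left the blue, red and orange look-alikes alone. I passed its bar through the slot with no measurable contact and pressed it on the face with about 5 N. Then I turned it clockwise in 4-degree steps near the end.

- **Drop:** the press force fell away at about 56 degrees. I had sent the next 4-degree step in the same batch, so it ended at about 60 degrees. The wrist torque about the vertical after that was near zero, so I saw no sign of twisting. The twist of the receptacle itself cannot be read.
- **Seating:** I pushed it down until light contact (2.4 N) came back at the height calculated for the flange on the hatch. The highest force I read between moves was under 6 N, against the 40 N limit.
- **Last pictures after letting go:** the fastener stands with flange and wing centres within 0.5 mm of each other, so upright. It is about 1 mm from the slot's centre, and the wing is about 60 degrees from the slot. The gripper is clear, 10 cm above where it let go.
- **Weaker checks:** flange and wing measured 2 to 3 percent small, which fits a flush flange better than a raised one. By pixel rows alone, though, two of the three edges I checked came out nearer to a flange 5 mm up. I trusted the contact height and the sizes over those rows, because the rows depend on calibration good to about 2 mm.

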